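# Snap the sleeve of the empty air coupler

## Task

Two compressed-air quick couplers stand on the bench: one has a brass hose plug sticking out of its mouth and is in use, the other is empty. Check the spring sleeve of the empty one: pull the sleeve all the way back towards its mounting block, keep it there a moment, then let go of it there so that it snaps forward fully home by itself. Leave the sleeve of the plugged coupler alone.

Things in the scene. Friction and masses are not known exactly. Their poses are not given: they have to be found in the camera images.
- empty_sleeve_grip (a point): steel sleeve of the empty coupler, moving with it: cylinder 28 mm in diameter, 38 mm long, then a 36 mm rim, 6 mm long, at its rear. Origin: on the axis, mid-length of the 28 mm cylinder, 70 mm above the table. x axis: level, from the mouth back to the mounting block, the way the sleeve is pulled; z up. The mouth, 31 mm ahead of it, is an open dark bore.
- empty_sleeve (a joint): travel of the empty coupler's sleeve, m: 0 forward (home), 0.016 back at its stop; spring 6 N at home, 11 N fully back; let go, it is home in 0.1 s. The coupler is fixed to the bench; its aluminium block (40 x 44 mm, 94 mm high, on a 75 x 60 x 8 mm foot) begins 65 mm behind the sleeve's origin at home, with a 32 mm brass nut 12 mm thick in front of it.
- plugged_sleeve_grip (a point): steel sleeve of the plugged coupler, moving with it: cylinder 28 mm in diameter, 38 mm long, then a 36 mm rim, 6 mm long, at its rear. Origin: on the axis, mid-length of the 28 mm cylinder, 70 mm above the table. x axis: level, from the mouth back to the mounting block, the way the sleeve is pulled; z up. A barbed brass plug sticks 44 mm out of the mouth.
- plugged_sleeve (a joint): travel of the plugged coupler's sleeve, m: 0 forward (home), 0.016 back at its stop; spring 6 N at home, 11 N fully back; let go, it is home in 0.1 s. Otherwise this coupler is the same as the empty one and fixed likewise.

How it is judged:
By the outcome, as a careful person would: the job done as asked, in the order asked, and still so for the second after the job is handed in, with the robot touching nothing.
It also fails if it takes over 29 s, if anything falls off the work surface, if the arm or the gripper's body presses on something with over 40 N, if the wrist force passes 120 N, or if a joint passes its speed limit or range.

## Robot

A 6-joint arm with a two-finger parallel gripper is mounted at the origin on a cart in front of the work surface, level with it; the furniture and walls round the work are solid. World frame = base frame: x ahead of the robot, y to its left, z up, the work surface at z = 0. Lengths are in m, angles in rad, forces in N, time in s.
With the tool pointing down it reaches from about 0.35 to 0.775 m from the base axis. Payload 7.3 kg.
Tool frame: the origin (TCP) lies at the very end of the fingers, on their centre line; the grasp point (between the pads) lies 19 mm behind it; x points along the fingers, y is the direction in which the jaws open and shut, and the axes are right-handed (so a half turn about x gives the same grasp; the last joint's range is limited). The gripper opens to 92 mm and grips with 3 to 60 N. Pads are 19 mm wide; open, the fingers measure 130 mm over their backs; the gripper's body (75 mm by 190 mm) begins 47 mm behind the grasp point.
Start: joints at [0.979, 0.342, 1.524, -0, 1.275, -0.146], TCP at [0.226, 0.474, 0.227] pointing down, gripper open.
Joint ranges: [-2.53, 2.53], [-0.77, 2.02], [0.04, 2.7], [-1, 4.14], [0.28, 2.66], [-3.11, 3.11]. Speed limits (rad/s): [2.57, 2.57, 3.14, 3.14, 3.14, 3.14].

## Interface

Orientations are given as [roll, pitch, yaw] about the fixed x, y, z axes, in that order (R = Rz(yaw) Ry(pitch) Rx(roll)).
In Python, from workcell import arm gives the robot as it stands.
- The arm moves only by the tool arm_command, never from a script. Its argument "rows" is a list of rows, each a list of 3 entries, a list of its own where there are three numbers: the shift along the world's x, y, z in cm, then the turn, a rotation vector about the world's x, y, z in rad, then the opening, from 0 (shut) to 1 (fully open). In form: [[[x, y, z], [ax, ay, az], grip], ...]. A call has 1 to 12 rows; each row is the pose to reach, as a shift and turn from the pose commanded when the call began; what a row does not reach only later rows make up. A row lasts 1/8 s, in which the tool goes at most 62.5 mm and 10.7 degrees, less where a joint would pass 70% of its speed; a pose out of reach is approached as far as the arm can. A call with a gripper value outside its range is refused whole. The fingers move at their own pace and stop on an object; "newtons" is the grip in N (left out, the last holds). Time passes only in rows, so rows that repeat a pose let the fingers close. It gives the time, the measured TCP pose, the force and the opening at its end, in the units of the state.
- arm.sense(): the state, without advancing time (a new reading comes with each control period).
- arm.get_image(name): name is "side" or "top" or "wrist"; returns a dict with "image" (400x640x3 uint8, red, green, blue), "fx", "fy", "cx", "cy" (pixels), "T" (4x4, takes a point from camera to world coordinates). Camera axes: x right, y up, looking along -z (the intrinsics and any distortion apply to the point x, -y, -z); pixel columns grow to the right and rows downward; lengths in m; the calibration is good to about 2 mm. A picture is of the moment at which its call begins. There is no depth.
- arm.close_job(): hands the job in, once; it reports no verdict.
The state is a dict: "time_s": time; "q": joint angles; "qd": joint speeds; "joint_efforts": joint torques, N m; "eef_pos": TCP position; "eef_rot": TCP orientation; "contact_force": force on the tool from outside, world axes, zero at the start; "moment": the same for the moment, N m; "gripper_width": opening from 0.0 (shut) to 1.0 (fully open).
Only numpy, scipy, OpenCV 4.12 (cv2) and the standard library are available. Lean on these libraries where they do the work, as an engineer would, in place of code of your own. Each camera call takes 0.05 s, during which the arm holds its last target. There are 200 camera calls.

## Working session

There is one attempt and no reset: what is moved stays moved. The work goes in short steps, Python scripts to look and compute and a tool call to move; the robot and the scene stay as the last step left them, time stands still between calls to the robot, and variables do not carry over. Pictures are saved under pics/ and viewed, on a budget of 10 in all, crops included, one or two more only if the job needs it, and the job is handed in when it is done.

Besides the shell and the picture viewer there is one more tool, called after "Emit:" by a JSON object that holds its "method" and its "body", one argument or row to a line. arm_command: Moves the arm, as the interface text tells. Its arguments: {"type":"object","properties":{"rows":{"type":"array"},"newtons":{"type":"number"}},"required":["rows"]}

```bash
mkdir -p pics; python3 - <<'E'
from workcell import arm
import cv2,numpy as np
for n in("side","top"):
    d=arm.get_image(n); cv2.imwrite(f"pics/{n}0.png",d["image"][:,:,::-1]); print(n,{k:(np.round(v,3).tolist() if k=="T" else v) for k,v in d.items() if k!="image"})
print(arm.sense())
E
```

```text
side {'fx': 444.8948112007155, 'fy': 444.8948112007155, 'cx': 320.37879814264863, 'cy': 194.02026311904635, 'T': [[0.92, 0.263, -0.29, 0.198], [-0.391, 0.625, -0.675, -0.702], [0.004, 0.735, 0.678, 0.738], [0.0, 0.0, 0.0, 1.0]]}
top {'fx': 458.6230630513469, 'fy': 458.6230630513469, 'cx': 312.0100211133611, 'cy': 193.85560731811134, 'T': [[0.027, 0.994, -0.111, 0.355], [-1.0, 0.025, -0.016, -0.068], [-0.013, 0.111, 0.994, 1.046], [0.0, 0.0, 0.0, 1.0]]}
{'time_s': 0.1, 'q': array([ 9.78990107e-01,  3.42649084e-01,  1.52495643e+00, -2.56784359e-05,
        1.27543166e+00, -1.45993649e-01]), 'qd': array([ 9.88588420e-05, -1.13963852e-03, -4.08842091e-03, -1.13357057e-03,
        2.17062065e-03, -1.86022788e-03]), 'joint_efforts': array([ 1.54776197e-03, -4.32006419e+01, -2.44693744e+01,  7.19139352e-02,
        5.26839180e-02, -6.85971054e-05]), 'eef_pos': array([0.22613897, 0.4733665 , 0.22610434]), 'eef_rot': array([-1.69979238,  1.5693516 , -2.14559746]), 'contact_force': array([-0.28349237, -0.23365579,  0.60126232]), 'moment': array([-0.03086238,  0.00830493, -0.04187151]), 'gripper_width': 0.9999336502842904}
```

View pics/side0.png

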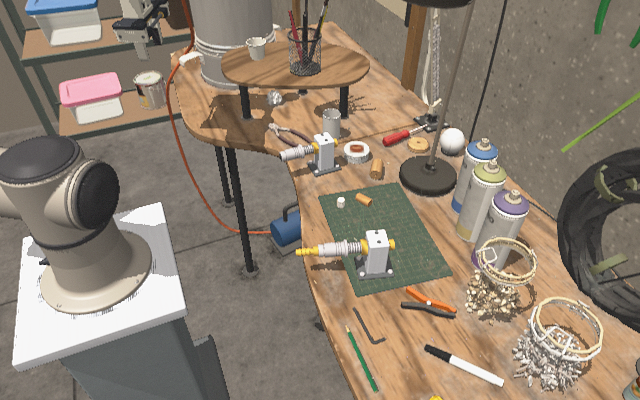

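View pics/top0.png

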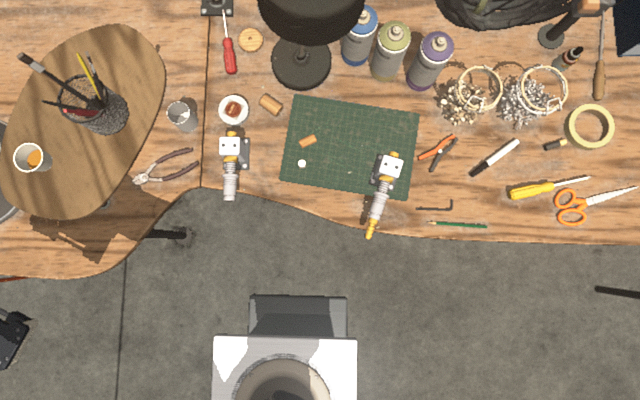

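Side view: the empty coupler (dark bore) has its sleeve at about (297,153) and its block at (323,150); the plugged one is at (340,248). Top view: the empty sleeve is at (230,182), block (231,143), and the plugged one is at (378,205). I'll zoom in on the empty one.

```bash
cat > h.py <<'E'
import numpy as np
def ray(d,u,v):
    T=d["T"]; r=T[:3,:3]@np.array([(u-d["cx"])/d["fx"],-(v-d["cy"])/d["fy"],-1]); return T[:3,3],r/np.linalg.norm(r)
def plane(d,u,v,z):
    o,r=ray(d,u,v); return o+r*(z-o[2])/r[2]
def tri(d1,p1,d2,p2):
    o1,r1=ray(d1,*p1);o2,r2=ray(d2,*p2)
    s=np.linalg.lstsq(np.c_[r1,-r2],o2-o1,rcond=None)[0]
    a,b=o1+r1*s[0],o2+r2*s[1]; return (a+b)/2,np.linalg.norm(a-b)
def proj(d,p):
    c=np.linalg.inv(d["T"])@np.r_[p,1]; return d["cx"]-d["fx"]*c[0]/c[2], d["cy"]+d["fy"]*c[1]/c[2]
E
python3 - <<'E'
from workcell import arm
import cv2,numpy as np,pickle
from h import *
D={n:arm.get_image(n) for n in("side","top")}; pickle.dump(D,open("d0.pkl","wb"))
a=D["side"]["image"][120:190,265:355]; b=D["top"]["image"][120:210,200:270]
A=cv2.resize(a,None,fx=8,fy=8,interpolation=cv2.INTER_CUBIC)[:, :720]; B=cv2.resize(b,None,fx=6,fy=6,interpolation=cv2.INTER_CUBIC)
cv2.imwrite("pics/c_side.png",A[:,:,::-1]);cv2.imwrite("pics/c_top.png",B[:,:,::-1])
for v in(198,165): print(plane(D["top"],230.5,v,.07))
for p in((281,156),(312,150)): print(plane(D["side"],*p,.07))
E
```

```text
[0.45032668 0.12231617 0.07      ]
[0.52199591 0.12565287 0.07      ]
[0.4491224  0.12721591 0.07      ]
[0.52806194 0.12034874 0.07      ]
```

View pics/c_side.png

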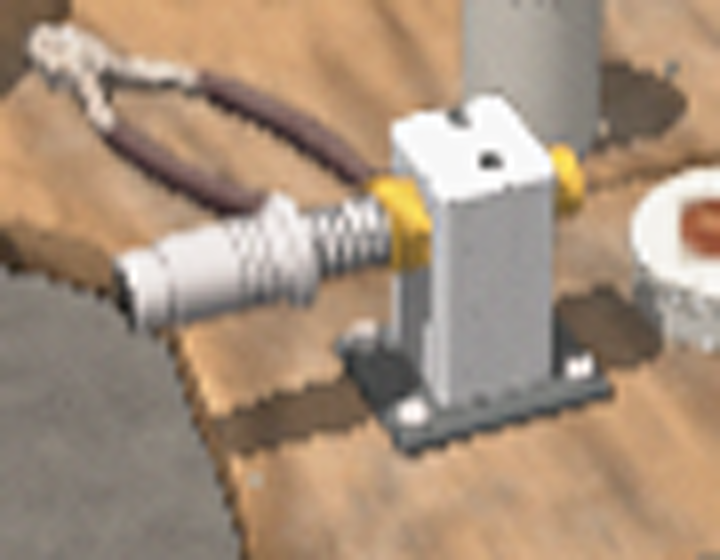

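View pics/c_top.png

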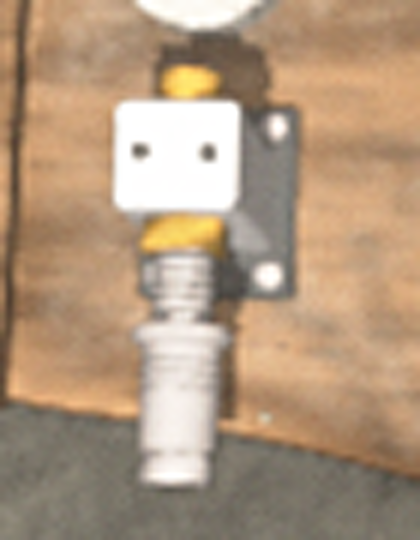

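Side crop: mouth at (130,290), rim centre (288,250), open dark bore and spring behind the rim. Top crop: mouth at (173,485), rim (184,335), nut front (184,248), block top (115–240, 100–212). Next I'll triangulate and plan the turn.

```bash
python3 - <<'E'
from workcell import arm
import cv2,numpy as np,pickle
from h import *
from scipy.spatial.transform import Rotation as R
D=pickle.load(open("d0.pkl","rb")); S,T=D["side"],D["top"]
s=lambda x,y:(265+x/8-.44,120+y/8-.44); t=lambda x,y:(200+x/6-.42,120+y/6-.42)
np.set_printoptions(precision=4,suppress=True)
M=tri(S,s(132,290),T,t(173,478)); Q=tri(S,s(285,252),T,t(184,335)); print("mouth",M,"rim",Q)
dr=Q[0]-M[0]; print("len",np.linalg.norm(dr),"yaw",np.arctan2(dr[1],dr[0]))
b=[plane(T,*t(*p),.094) for p in((115,102),(240,100),(240,212),(117,212))]; print("block",np.array(b))
print("blocktop tri",tri(S,s(490,158),T,t(208,151)))
# round shelf: near edge tri
print("shelf edge z=.1,.2",plane(T,165,75,.1),plane(T,165,75,.2),plane(T,80,218,.15))
print("shelf top height: right edge tri",tri(S,(369,66),T,(165,75)))
R0=R.from_euler("xyz",arm.sense()["eef_rot"]); print(R0.as_matrix())
for yaw in(np.arctan2(dr[1],dr[0]),0.0):
  for sg in(1,-1):
    y=sg*np.array([-np.sin(yaw),np.cos(yaw),0]); x=np.array([0,0,-1.]); Rg=R.from_matrix(np.c_[x,y,np.cross(x,y)])
    print(yaw,sg,(Rg*R0.inv()).as_rotvec())
E
```

```text
mouth (array([0.4482, 0.1262, 0.0715]), np.float64(0.0015981572366642685)) rim (array([0.4987, 0.1248, 0.0723]), np.float64(0.0004843033004711264))
len 0.05053463602278127 yaw -0.028176306786026152
block [[0.5784 0.1488 0.094 ]
 [0.5802 0.1044 0.094 ]
 [0.54   0.1027 0.094 ]
 [0.5389 0.1461 0.094 ]]
blocktop tri (array([0.5616, 0.1142, 0.0971]), np.float64(0.001478504750984052))
shelf edge z=.1,.2 [0.7091 0.2698 0.1   ] [0.6717 0.2341 0.2   ] [0.3954 0.4017 0.15  ]
shelf top height: right edge tri (array([0.6955, 0.2208, 0.2104]), np.float64(0.05721375281661618))
[[-0.0005  0.4312  0.9023]
 [-0.0007  0.9023 -0.4312]
 [-1.     -0.0009 -0.0002]]
-0.028176306786026152 1 [ 0.0008 -0.0004  0.4176]
-0.028176306786026152 -1 [-0.0005 -0.0011 -2.724 ]
0.0 1 [ 0.0008 -0.0004  0.4458]
0.0 -1 [-0.0005 -0.0011 -2.6958]
```

Emit:
{"method": "arm_command", "body": {
  "rows": [
    [[1,-4,3],[0,0,0.05],1],
    [[2.5,-9,5],[0,0,0.1],1],
    [[4.5,-14,6],[0,0,0.18],1],
    [[7,-19,6],[0,0,0.25],1],
    [[10.5,-24,6],[0,0,0.32],1],
    [[14.5,-28,5],[0,0,0.4],1],
    [[18,-31.5,3],[0,0,0.44],1],
    [[20,-34.0,1],[0,0,0.465],1],
    [[20.3,-34.8,-1],[0,0,0.465],1],
    [[20.3,-34.8,-3],[0,0,0.465],1],
    [[20.3,-34.8,-3],[0,0,0.465],1]
  ]
}}

```text
time_s: 1.58
eef_pos: [0.4284, 0.1254, 0.1956]
eef_rot: [-3.079, 1.567, -3.061]
contact_force: [-0.2, -0.0, 0.5]
gripper_width: 0.999
```

```bash
python3 - <<'E'
from workcell import arm
import cv2,numpy as np,pickle
d=arm.get_image("wrist"); pickle.dump(d,open("w1.pkl","wb")); cv2.imwrite("pics/w1.png",d["image"][:,:,::-1]); s=arm.sense()
np.set_printoptions(precision=4,suppress=True)
print(s["time_s"],s["eef_pos"],s["eef_rot"],s["contact_force"]);print(d["T"],d["fx"])
E
```

```text
1.625 [0.4291 0.1257 0.1966] [-3.1113  1.5696 -3.0922] [-0.0514  0.2086 -0.0718]
[[-0.0196 -0.9526 -0.3036  0.3459]
 [ 0.9998 -0.0191 -0.0048  0.1245]
 [-0.0012 -0.3037  0.9528  0.3536]
 [ 0.      0.      0.      1.    ]] 315.5912286646599
```

View pics/w1.png

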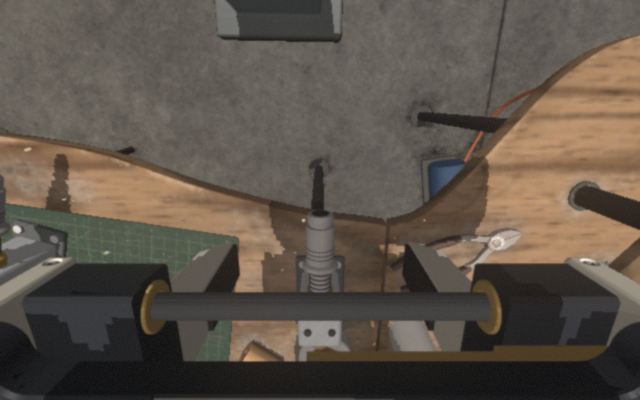

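Wrist view: the mouth is at (319,213), the rim at about (320,255), and the coupler axis is vertical between the open fingers. Next, a cross-check of the axis.

```bash
python3 - <<'E'
import cv2,numpy as np,pickle
from h import *
np.set_printoptions(precision=4,suppress=True)
w=pickle.load(open("w1.pkl","rb"));D=pickle.load(open("d0.pkl","rb"))
hsv=cv2.cvtColor(w["image"],cv2.COLOR_RGB2HSV)
for r in range(208,294,3):
    row=hsv[r,285:360]; c=np.where((row[:,1]<35)&(row[:,2]>110))[0]+285
    if len(c): 
        a,b=plane(w,c[0],r,.07),plane(w,c[-1]+1,r,.07); print(r,c[0],c[-1],(a+b)[:2]/2,"w %.4f"%abs(a-b)[1])
s=lambda x,y:(265+x/8-.44,120+y/8-.44)
print(tri(D["side"],s(132,290),w,(319.5,215)),tri(D["side"],s(285,252),w,(320,257)))
I=cv2.resize(w["image"][195:345,280:365],None,fx=4,fy=4,interpolation=cv2.INTER_CUBIC);cv2.imwrite("pics/w1c.png",I[:,:,::-1])
E
```

```text
220 309 327 [0.4528 0.1242] w 0.0182
223 309 325 [0.4559 0.1233] w 0.0164
226 311 324 [0.459  0.1238] w 0.0135
232 310 327 [0.4652 0.1249] w 0.0175
235 309 327 [0.4684 0.1245] w 0.0185
238 309 326 [0.4716 0.124 ] w 0.0176
241 309 326 [0.4748 0.1241] w 0.0176
244 308 326 [0.478  0.1237] w 0.0187
247 308 326 [0.4812 0.1237] w 0.0187
250 312 325 [0.4845 0.1252] w 0.0139
253 310 318 [0.4878 0.1208] w 0.0089
256 309 309 [0.4912 0.1159] w 0.0010
259 313 323 [0.4944 0.1249] w 0.0110
262 301 323 [0.4978 0.119 ] w 0.0231
265 300 340 [0.501 0.127] w 0.0412
271 307 329 [0.5079 0.1252] w 0.0233
274 316 321 [0.5113 0.1257] w 0.0061
277 313 316 [0.5148 0.1217] w 0.0041
283 316 322 [0.5217 0.1264] w 0.0072
286 315 316 [0.5253 0.1229] w 0.0021
(array([0.4479, 0.125 , 0.072 ]), np.float64(0.0016731799078010426)) (array([0.4962, 0.1265, 0.0693]), np.float64(0.006563645248540663))
```

View pics/w1c.png

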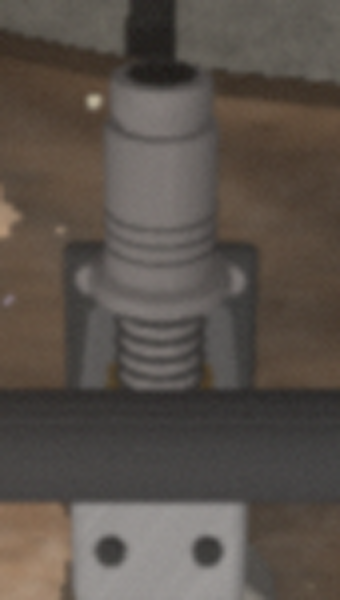

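Two views agree on the sleeve: axis height about 71 mm (70 expected), origin about (0.479, 0.126), yaw about +0.02, rim front at x≈0.498. I'll grip at x≈0.472, so the rim stays clear of the pads when the sleeve snaps forward.

Emit:
{"method": "arm_command", "body": {
  "rows": [
    [[2,0,-3],[0,0,0],1],
    [[4.3,0.05,-6.5],[0,0,0],1],
    [[4.3,0.05,-10],[0,0,0],1],
    [[4.3,0.05,-13],[0,0,0],1],
    [[4.3,0.05,-14.5],[0,0,0],1],
    [[4.3,0.05,-14.5],[0,0,0],0.5],
    [[4.3,0.05,-14.5],[0,0,0],0.5],
    [[4.3,0.05,-14.5],[0,0,0],0.5],
    [[4.3,0.05,-14.5],[0,0,0],0.5]
  ],
  "newtons": 50
}}

```text
time_s: 2.75
eef_pos: [0.4728, 0.1263, 0.0524]
eef_rot: [0.144, 1.569, 0.163]
contact_force: [-0.4, 1.4, -0.1]
gripper_width: 0.612
```

```bash
python3 - <<'E'
from workcell import arm
import cv2,numpy as np,pickle
w=arm.get_image("wrist");s=arm.get_image("side")
a=cv2.resize(w["image"][150:350,200:440],None,fx=2.5,fy=2.5); b=cv2.resize(s["image"][100:190,250:370],None,fx=5,fy=5)[:, :600]
pickle.dump((w,s),open("w2.pkl","wb"))
I=np.vstack([a[:500],b])[:950]; I=cv2.resize(I,None,fx=.62,fy=.62); cv2.imwrite("pics/w2.png",I[:,:,::-1]); st=arm.sense();print(st["eef_pos"],st["eef_rot"],st["contact_force"],I.shape)
E
```

```text
[0.47256294 0.1262469  0.05214047] [0.21733943 1.57001065 0.23652266] [-0.15890909  0.47692197 -0.3492817 ] (589, 372, 3)
```

View pics/w2.png

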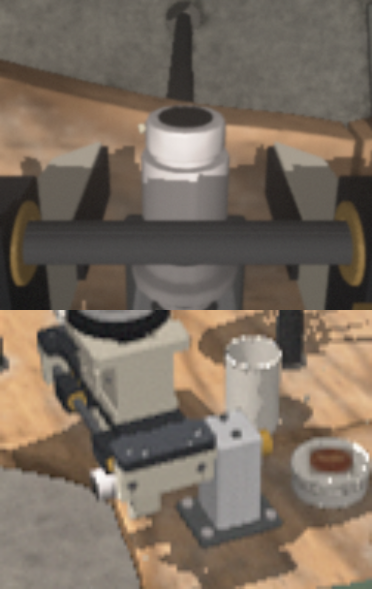

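The sleeve is centred between the pads (186 px, pad midpoint 187), and the mouth is visible ahead of the fingers. Now I'll close on it.

Emit:
{"method": "arm_command", "body": {
  "rows": [
    [[0,0,0],[0,0,0],0.2],
    [[0,0,0],[0,0,0],0.2],
    [[0,0,0],[0,0,0],0.2],
    [[0,0,0],[0,0,0],0.2],
    [[0,0,0],[0,0,0],0.2],
    [[0,0,0],[0,0,0],0.2]
  ],
  "newtons": 50
}}

```text
time_s: 3.6
eef_pos: [0.4723, 0.1255, 0.0517]
eef_rot: [-1.828, 1.57, -1.808]
contact_force: [0.4, -4.4, 0.8]
gripper_width: 0.289
```

Emit:
{"method": "arm_command", "body": {
  "rows": [
    [[0.3,0,0],[0,0,0],0.2],
    [[0.6,0.01,0],[0,0,0],0.2],
    [[0.9,0.02,0],[0,0,0],0.2],
    [[1.2,0.02,0],[0,0,0],0.2],
    [[1.2,0.02,0],[0,0,0],0.2],
    [[1.2,0.02,0],[0,0,0],0.2]
  ]
}}

```text
time_s: 4.35
eef_pos: [0.4817, 0.1256, 0.0516]
eef_rot: [-2.92, 1.565, -2.901]
contact_force: [-8.0, -5.3, 9.0]
gripper_width: 0.293
```

Emit:
{"method": "arm_command", "body": {
  "rows": [
    [[0.3,0.01,0],[0,0,0],0.2],
    [[0.6,0.01,0],[0,0,0],0.2],
    [[0.7,0.01,0],[0,0,0],0.2],
    [[0.7,0.01,0],[0,0,0],0.2]
  ]
}}

```text
time_s: 4.85
eef_pos: [0.4882, 0.1257, 0.0516]
eef_rot: [-2.945, 1.564, -2.925]
contact_force: [-11.0, -5.6, 10.6]
gripper_width: 0.293
```

Emit:
{"method": "arm_command", "body": {
  "rows": [
    [[0.2,0,0],[0,0,0],0.2],
    [[0.3,0,0],[0,0,0],0.2],
    [[0.3,0,0],[0,0,0],0.2]
  ]
}}

```text
time_s: 5.22
eef_pos: [0.4883, 0.1257, 0.0515]
eef_rot: [-3.014, 1.558, -2.995]
contact_force: [-20.4, -6.0, 18.6]
gripper_width: 0.293
```

At the stop: 16.0 mm of travel and the force jumped with no further motion or slip. I'll ease the overtravel, hold about 1 s, then open on the spot.

Emit:
{"method": "arm_command", "body": {
  "rows": [
    [[-0.2,0,0],[0,0,0],0.2],
    [[-0.2,0,0],[0,0,0],0.2],
    [[-0.2,0,0],[0,0,0],0.2],
    [[-0.2,0,0],[0,0,0],0.2],
    [[-0.2,0,0],[0,0,0],0.2],
    [[-0.2,0,0],[0,0,0],0.2],
    [[-0.2,0,0],[0,0,0],0.2]
  ]
}}

```text
time_s: 6.1
eef_pos: [0.4883, 0.1257, 0.0516]
eef_rot: [-2.975, 1.562, -2.956]
contact_force: [-13.4, -5.1, 12.5]
gripper_width: 0.294
```

Emit:
{"method": "arm_command", "body": {
  "rows": [
    [[0,0,0],[0,0,0],1],
    [[0,0,0],[0,0,0],1],
    [[0,0,0],[0,0,0],1],
    [[0,0,0],[0,0,0],1],
    [[0,0,0],[0,0,0],1],
    [[0,0,0],[0,0,0],1],
    [[0,0,0],[0,0,0],1],
    [[0,0,0],[0,0,0],1]
  ]
}}

```text
time_s: 7.1
eef_pos: [0.4924, 0.1265, 0.0518]
eef_rot: [0.932, 1.571, 0.951]
contact_force: [0.2, -0.4, 0.1]
gripper_width: 0.999
```

Emit:
{"method": "arm_command", "body": {
  "rows": [
    [[0,0,3],[0,0,0],1],
    [[0,0,7],[0,0,0],1],
    [[-1,0,11],[0,0,0],1],
    [[-3,0,14],[0,0,0],1],
    [[-6.2,0,14.5],[0,0,0],1],
    [[-6.2,0,14.5],[0,0,0],1],
    [[-6.2,0,14.5],[0,0,0],1]
  ]
}}

```text
time_s: 7.98
eef_pos: [0.4309, 0.1265, 0.1968]
eef_rot: [0.145, 1.57, 0.165]
contact_force: [-0.0, -0.9, -0.9]
gripper_width: 1.002
```

```bash
python3 - <<'E'
from workcell import arm
import cv2,numpy as np,pickle
w=arm.get_image("wrist");s=arm.get_image("side"); w0=pickle.load(open("w1.pkl","rb"))
f=lambda i:cv2.resize(i["image"][195:345,280:365],None,fx=3.5,fy=3.5)
I=np.hstack([f(w0),f(w)]);cv2.imwrite("pics/w3.png",I[:,:,::-1]);st=arm.sense();print(st["time_s"],st["eef_pos"],st["contact_force"])
E
```

```text
8.075 [0.43097072 0.12645114 0.19643778] [-0.0033041  -0.15502875 -0.84614849]
```

View pics/w3.png

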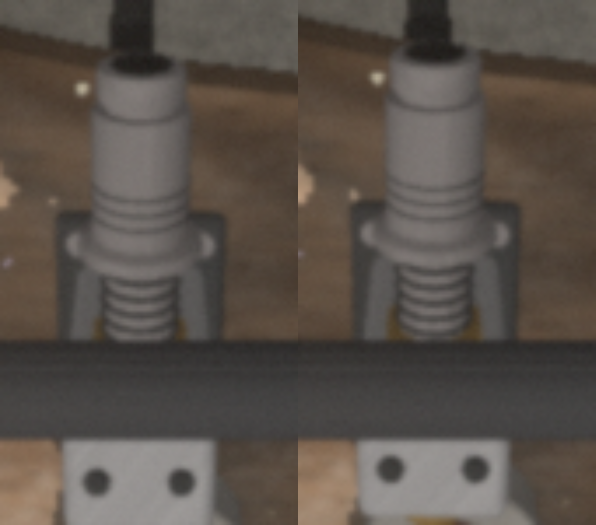

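The before and after crops match. The whole coupler shifted 11–13 px with the 2 mm camera offset, and nose-to-rim and rim-to-block spacing are the same, so the sleeve is home. Nothing is touching the gripper.

```bash
python3 -c "
from workcell import arm
print(arm.close_job())"
```

```text
the job is handed in; nothing more can be done
None
```

The sleeve check on the empty coupler is done and handed in at about 8 s of the 29 s allowed.

- **Pull:** I gripped the empty coupler's sleeve at 50 N and pulled it back 16.0 mm. There the pull force rose from 11 N to 20 N with no further motion, so it was at its stop with no sign of slip.
- **Hold and release:** I held it there for over a second, then opened the gripper on the spot and lifted the arm clear.
- **Final check:** The wrist picture afterwards matches the one from before the pull, so the sleeve is fully home. The contact force is about 0 and the gripper is well clear. I did not watch the snap itself, only its result.
- **Plugged coupler:** I never went near it and took no separate picture of it afterwards.
- **Measurements that disagreed:**
  - Axis heights came out at 69–72 mm against the stated 70 mm.
  - One triangulation of the rim missed by 6.6 mm, so I used the other views.
  - The closed gripper read about 26.6 mm on the 28 mm sleeve.
  - While pulling there was also an upward force on the tool of 9–19 N, which I did not explain.

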